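# Unpin the tasting dish and present it to the customer

### The arm

A 6-joint arm with a two-finger parallel gripper is mounted at the origin on a cart in front of the work surface, level with it; the furniture and walls round the work are solid. World frame = base frame: x ahead of the robot, y to its left, z up, the work surface at z = 0. Lengths are in m, angles in rad, forces in N, time in s.
With the tool pointing down it reaches from about 0.225 to 0.875 m from the base axis. Payload 3.4 kg.
Tool frame: the origin (TCP) lies at the very end of the fingers, on their centre line; the grasp point (between the pads) lies 19 mm behind it (ctrl.pinch_z is the distance from the TCP to the grasp point, in m); z points along the fingers, x is the direction in which the jaws open and shut, and the axes are right-handed (so a half turn about z gives the same grasp; the last joint's range is limited). The gripper opens to 85 mm and grips with 20 to 120 N. Pads are 22 mm wide; open, the fingers measure 114 mm over their backs; the gripper's body (76 mm by 85 mm) begins 54 mm behind the grasp point. The pads swing forward as they close: fully open they stand 13 mm farther back than shut.
Start: joints at [-1.254, 0.276, 1.505, -0, 1.361, -0.121], TCP at [0.244, -0.521, 0.231] pointing down, gripper open.
Joint ranges: [-2.89, 2.89], [-0.75, 2.08], [0.22, 2.7], [-1.18, 4.32], [0.11, 2.71], [-2.7, 2.7]. Speed limits (rad/s): [2.57, 2.57, 3.14, 3.14, 3.14, 3.14].

### API

Orientations are given as a unit quaternion [w, x, y, z].
In Python, from rig import ctrl, optics gives the robot as it stands.
- The arm moves only by the tool jog_arm, never from a script. Its argument "increments" is one flat list of numbers, 7 for each row, row after row: the turn, a rotation vector about the tool's x, y, z in degrees, then the shift along the tool's x, y, z in m, then the closure, from 0 (fully open) to 1 (shut). A call has 1 to 20 rows; each row is the pose to reach, as a shift and turn from the pose measured when the call began, along the tool's axes at that moment; what a row does not reach only later rows make up. A row lasts 1/8 s, in which the tool goes at most 62.5 mm and 10.7 degrees, less where a joint would pass 70% of its speed; a pose out of reach is approached as far as the arm can. A call with a gripper value outside its range is refused whole. The fingers move at their own pace and stop on an object; the grip force is fixed at half the most. Time passes only in rows, so rows that repeat a pose let the fingers close. It gives the time, the measured TCP pose, the force and the opening at its end, in the units of the state.
- ctrl.observe(): the state, without advancing time (a new reading comes with each control period).
- optics.camera(name): name is "scene" or "top" or "wrist"; returns a dict with "image" (384x512x3 uint8, red, green, blue), "depth" (384x512 float32, m along the optical axis (not along the pixel's ray), 0 where there is no reading), "fovy" (degrees; the focal length in pixels is half the picture's height over the tangent of half this angle, whatever the lens; pixels are square), "cx", "cy" (the principal point, pixels), "dist_coeffs" ([k1, k2, p1, p2, k3] as OpenCV has them; the pictures are not rectified), "cam_to_world" (4x4, takes a point from camera to world coordinates); the wrist camera has in their place "mount" (4x4, takes a point from camera to tool coordinates, whose origin is the TCP and whose axes are the tool frame's). Camera axes: x right, y down, z forward; pixel columns grow to the right and rows downward; lengths in m; the calibration is good to about 2 mm. A picture is of the moment at which its call begins: read the wrist's pose just before it.
- ctrl.job_done(): hands the job in, once; it reports no verdict.
The state is a dict: "clock": time; "joints": joint angles; "dq": joint speeds; "effort": joint torques, N m; "tool_pos": TCP position; "orientation": TCP orientation; "contact_force": force on the tool from outside, world axes, zero at the start; "ft_torque": the same for the moment, N m; "gripper_width": opening from 0.0 (shut) to 1.0 (fully open).
Only numpy, scipy, OpenCV 4.12 (cv2) and the standard library are available. Lean on these libraries where they do the work, as an engineer would, in place of code of your own. Each camera call takes 0.05 s, during which the arm holds its last target.

### The job

The tasting dish is locked to its wooden stand by an upright steel pin through the dish's brass tab: draw the pin straight up and park it upright in the open notch beside its hole, collar resting on the block, and let go of it while the dish still sits on the stand. Then lift the dish by its arched handle, turn it a quarter turn from the way it sat so that the tab points to the side of the stand where the service bell stands, and finish while holding it still and level, about a hand's breadth above and over the middle of the stand. The loose chocolate ball must stay in the middle of the dish all the while and never roll out to the rim; leave the bell, the honey jar and the tin where they are.

Things in the scene. Friction and masses are not known exactly. Their poses are not given: they have to be found in the camera images.
- stand: Fixed wooden stand, turned a little about z. Origin on the counter under its round base (170 mm across); z up, x away from the pin block. The block is 40 mm deep, centred at x = -115 mm, from y = -90 to +20 mm, its top 60 mm above the counter: bore at y = 0 (vertical, 11 mm wide, 36 mm deep), parking notch at y = -70 mm
- stand_seat (a point): centre of the inside floor of the stand's brass cup, 52 mm above the counter, where the underside of the dish's round foot (64 mm across) rests with 3 mm play all round; the cup is 70 mm wide inside, 90 mm outside, rim 58 mm above the counter; axes as the stand
- stand_notch (a point): middle of the parking notch at the level of the block's top, 60 mm above the counter, axes as the stand. The notch is an upright slot 14 mm wide along y, open at the top and toward -x, closed 7 mm from this point toward +x, 46 mm deep. The pin goes straight down into it until its collar rests on the block's top
- pin: Steel pin, about 50 g, origin at its foot, z along it, upright at the start. Shank 8 mm thick, 38 mm long; then a collar 24 mm across, 4 mm thick; above it a straight round grip 14 mm thick, 44 mm tall. At first it stands loosely in the bore, collar on the dish's tab, shank through the tab and 30 mm into the bore
- pin_collar (a point): centre of the underside of the pin's collar, 38 mm above the pin's foot; z along the pin
- pin_grip (a point): point on the pin's axis in its round grip, 32 mm above the underside of the collar, 16 mm below the top of the pin; the place to take it
- dish: White round dish, about 0.32 kg, 140 mm across; origin at the middle of the underside of its foot; z up, x away from its brass tab, y along its handle. Floor a shallow cone rising 8 degrees outward, rim 34 mm above the foot's underside. At first it sits on the stand, its axes along the stand's within some degrees
- dish_floor (a point): lowest point, in the middle, of the dish's floor, 14 mm above the underside of its foot; axes as the dish
- dish_handle (a point): centre of the wooden grip of the dish's fixed arched handle, straight above the middle of the dish, 110 mm above the foot's underside, 96 mm above dish_floor. The grip is a bar 70 mm long along the dish's y, 14 mm thick along the dish's x, 18 mm tall, free on both sides
- dish_tab (a point): centre of the 12 mm hole in the dish's flat brass tab (34 mm wide, 6 mm thick, its top 16 mm above the foot's underside), 115 mm from the dish's middle toward the dish's -x; the tab reaches 140 mm from the middle
- ball_center (a point): centre of the loose chocolate ball, 28 mm across, 15 g, resting in the middle of the dish; it rolls freely
- bell_mid (a point): service bell, loose bystander, 80 mm across and 58 mm tall; point half-way up. It stands about 0.2 m to the stand's left (+y of the stand) or right (-y): the side the tab must point to at the end
- jar_mid (a point): honey jar, loose bystander, 54 mm across and 75 mm tall, on the other side of the stand; point half-way up
- tin_mid (a point): low round tin, loose bystander, 65 mm across and 36 mm tall, behind and to the right of the stand; point half-way up
Not all that is in view belongs to the job. Several things have the shape of the pin; the one meant has the colours described above.

How it is judged:
By the outcome, as a careful person would: the job done as asked, in the order asked, and still so for the second after the job is handed in, while the arm keeps its last pose, push and grip.
It also fails if it takes over 58 s, if anything falls off the work surface, if the arm or the gripper's body presses on something with over 40 N, if the wrist force passes 120 N, or if a joint passes its speed limit or range.

## Working session

There is one attempt and no reset: what is moved stays moved. The work goes in short steps, Python scripts to look and compute and a tool call to move; the robot and the scene stay as the last step left them, time stands still between calls to the robot, and variables do not carry over. Pictures are saved under pics/ and viewed, and the job is handed in when it is done.

Besides the shell and the picture viewer there is one more tool, called after "Emit:" as name(argument=value, ...) on one line, values as JSON. jog_arm: Moves the arm, as the interface text tells. Its arguments: {"type":"object","properties":{"increments":{"type":"array"}},"required":["increments"]}

```bash
ls; mkdir -p pics
cat > h.py <<'E'
import numpy as np, cv2
from rig import ctrl, optics
from scipy.spatial.transform import Rotation as R
def K(c):
    f=192/np.tan(np.radians(c["fovy"])/2)
    return np.array([[f,0,c["cx"]],[0,f,c["cy"]],[0,0,1.]])
def tool(s=None):
    s=s or ctrl.observe(); q=s["orientation"]
    T=np.eye(4);T[:3,:3]=R.from_quat([q[1],q[2],q[3],q[0]]).as_matrix();T[:3,3]=s["tool_pos"];return T
def shot(name,fn):
    T=tool(); c=optics.camera(name)
    M=c["cam_to_world"] if "cam_to_world" in c else T@np.array(c["mount"])
    M=np.array(M)
    cv2.imwrite("pics/%s.png"%fn,c["image"][:,:,::-1])
    np.savez("pics/%s.npz"%fn,image=c["image"],depth=c["depth"],K=K(c),dist=np.array(c["dist_coeffs"]),M=M)
    return load(fn)
def load(fn): return dict(np.load("pics/%s.npz"%fn))
def ray(c,uv):
    p=cv2.undistortPoints(np.array(uv,float).reshape(-1,1,2),c["K"],c["dist"]).reshape(-1,2)
    d=np.c_[p,np.ones(len(p))]@c["M"][:3,:3].T
    return c["M"][:3,3],d
def plane(c,uv,z):
    o,d=ray(c,uv); t=(z-o[2])/d[:,2]; return o+d*t[:,None]
def pts(c,uv):
    uv=np.array(uv,int).reshape(-1,2); o,d=ray(c,uv); return o+d*c["depth"][uv[:,1],uv[:,0]][:,None]
def cloud(c):
    v,u=np.mgrid[:384,:512]; uv=np.c_[u.ravel(),v.ravel()]
    P=pts(c,uv).reshape(384,512,3); P[c["depth"]==0]=np.nan; return P
def crop(c,u0,v0,u1,v1,fn,s):
    cv2.imwrite("pics/%s.png"%fn,cv2.resize(c["image"][v0:v1,u0:u1,::-1],None,fx=s,fy=s,interpolation=cv2.INTER_CUBIC))
E
python3 - <<'E'
from h import *
print(ctrl.observe(), ctrl.pinch_z)
for n in ["scene","top","wrist"]:
    c=shot(n,n+"0"); print(n,c["K"].round(1).tolist(),c["dist"],c["M"].round(3).tolist())
E
```

```text
pics
{'clock': 0.0, 'joints': array([-1.25399081e+00,  2.76616116e-01,  1.50618181e+00,  2.38437659e-05,
        1.36066063e+00, -1.21003202e-01]), 'dq': array([ 0.00087791,  0.00086422,  0.00061665,  0.00168942, -0.00017645,
        0.00100952]), 'effort': array([-2.62593458e-03, -4.16789138e+01, -2.45811832e+01, -5.45319799e-04,
        1.10081464e-02, -7.36505683e-07]), 'tool_pos': array([ 0.24360755, -0.52025377,  0.23040825]), 'orientation': array([-6.01065589e-04,  8.43786144e-01, -5.36678743e-01, -7.13622635e-04]), 'contact_force': array([-0.77324595, -0.57297001,  0.38956525]), 'ft_torque': array([ 0.00251203, -0.01633026, -0.00500662]), 'gripper_width': 1.0012688182047667} 0.0187
scene [[423.8, 0.0, 255.0], [0.0, 423.8, 187.3], [0.0, 0.0, 1.0]] [-0.07592457  0.          0.          0.          0.        ] [[-0.862, -0.259, 0.437, 0.177], [-0.507, 0.414, -0.756, 0.618], [0.015, -0.873, -0.488, 0.54], [0.0, 0.0, 0.0, 1.0]]
top [[413.1, 0.0, 257.4], [0.0, 413.1, 187.6], [0.0, 0.0, 1.0]] [-0.06578246  0.          0.          0.          0.        ] [[0.008, -0.993, 0.12, 0.435], [-1.0, -0.01, -0.017, -0.024], [0.018, -0.12, -0.993, 1.058], [0.0, 0.0, 0.0, 1.0]]
wrist [[295.4, 0.0, 255.4], [0.0, 295.4, 192.8], [0.0, 0.0, 1.0]] [-0.07632598  0.          0.          0.          0.        ] [[0.424, -0.867, -0.262, 0.311], [-0.906, -0.406, -0.122, -0.49], [-0.001, 0.289, -0.957, 0.375], [0.0, 0.0, 0.0, 1.0]]
```

View pics/scene0.png

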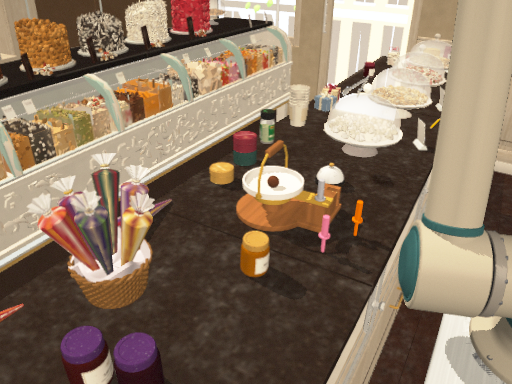

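View pics/top0.png

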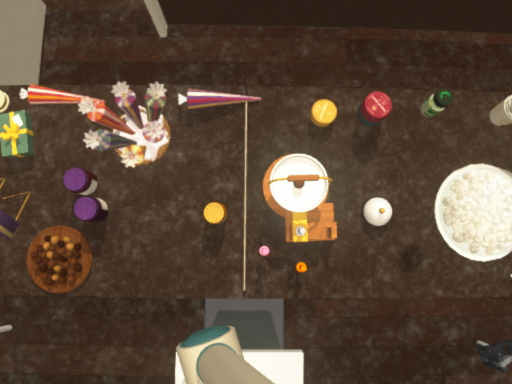

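View pics/wrist0.png

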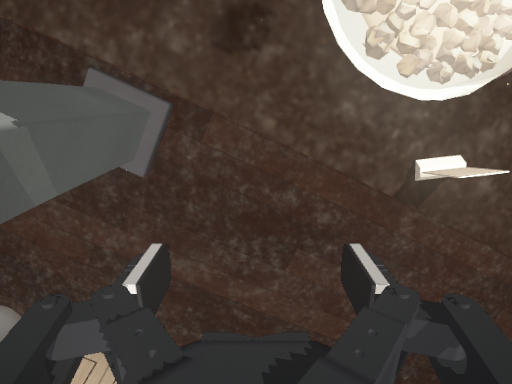

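The candidates for the pin are: the grey one at top (301,231) / scene (322,188), standing in the brass tab; a pink one at top (264,251) / scene (324,232); an orange one at top (302,267) / scene (357,217). The steel one on the block fits the description. The bell (top 377,211) is on the right and the jar (214,212) on the left. I'll confirm this in enlarged crops.

Run:
```python
from h import *
c=load("top0"); crop(c,245,145,345,285,"c1",4.2)
c=load("scene0"); crop(c,220,130,380,260,"c2",4.5)
```

```text
(no output)
```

View pics/c1.png

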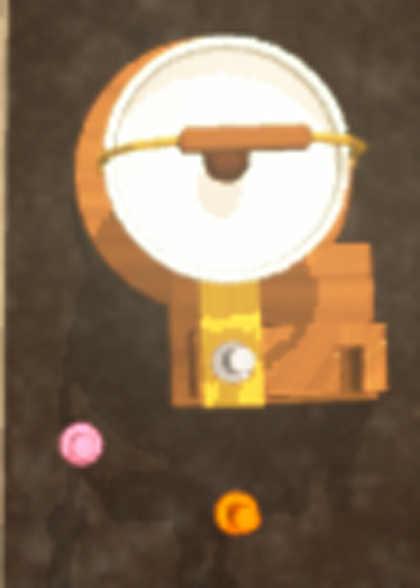

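View pics/c2.png

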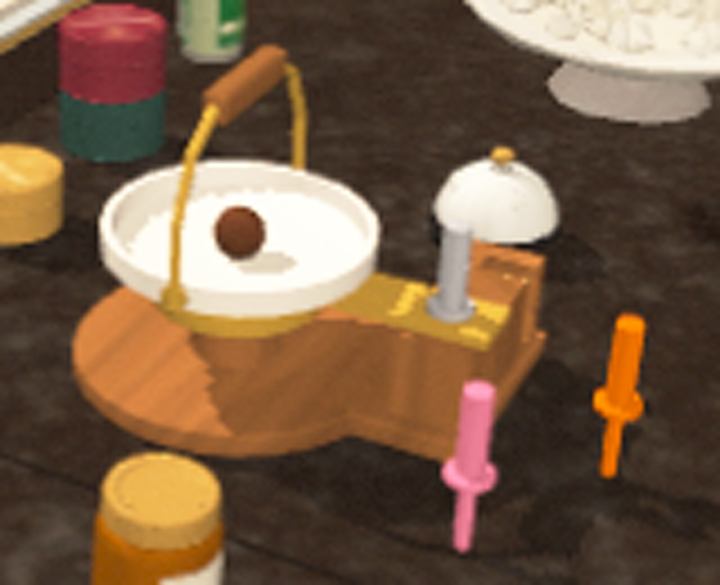

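The crops confirm the steel pin at crop 1 (235,360), standing in the brass tab. The pink and orange pins stand loose on the counter. Next I'll measure.

Run:
```python
from h import *
c=load("top0"); P=cloud(c)
np.set_printoptions(linewidth=250,suppress=True)
print("z mm map rows 205..245 cols 282..342 step2")
print((P[210:246:2,282:342:2,2]*1000).round(0))
im=c["image"].astype(int)
# dish white rim
m=((im.min(2)>170)).astype(np.uint8); m[:, :262]=0;m[:,335:]=0;m[:150]=0;m[222:]=0
cs,_=cv2.findContours(m,cv2.RETR_EXTERNAL,cv2.CHAIN_APPROX_NONE)
k=max(cs,key=cv2.contourArea); h=cv2.convexHull(k).reshape(-1,2)
q=plane(c,h,0.086)
A=np.c_[2*q[:,:2],np.ones(len(q))]; s=np.linalg.lstsq(A,(q[:,:2]**2).sum(1),rcond=None)[0]
print("rim centre",s[:2],"r",np.sqrt(s[2]+s[0]**2+s[1]**2))
hz=P[...,2]
mm=(hz>0.145)&(hz<0.175); mm[:150]=0;mm[200:]=0;mm[:,:262]=0;mm[:,335:]=0
v,u=np.nonzero(mm); print("handle px",u.min(),u.max(),v.min(),v.max(), len(u)); 
X=P[mm]; print(X.mean(0),X.min(0),X.max(0))
d=np.linalg.svd(X[:,:2]-X[:,:2].mean(0))[2][0]; print("dir deg",np.degrees(np.arctan2(d[1],d[0])))
# pin top
mm=(hz>0.095)&(hz<0.125);mm[:220]=0;mm[245:]=0;mm[:,:285]=0;mm[:,320:]=0
v,u=np.nonzero(mm);X=P[mm];print("pin",u.mean(),v.mean(),len(u),X.mean(0),X.min(0),X.max(0))
```

```text
z mm map rows 205..245 cols 282..342 step2
[[ 16.  14.  13.  10.  81.  86.  84.  85.  85.  86.  nan  86.  86.  15.  11.  14.  12.  11.  14.  14.  12.  12.  12.  10.  16.  10.  -6.  -4.  -4.  -5.]
 [ 12.  14.  15.  14.  15.  65.  66.  65.  65.  68.  71.  69.  64.  10.  15.  11.  13.  14.  15.  12.  15.  16.  13.  13.  12.  15.  -2.  -1.  -3.  -5.]
 [ 13.  13.  15.  10.  15.  61.  66.  65.  66.  67.  65.  69.  64.  13.  11.  12.  12.  15.  13.  15.  12.   9.  12.  13.  10.  12.  -2.  -3.  -5.  -4.]
 [ 11.  15.  13.  13.  11.  62.  68.  69.  67.  64.  67.  68.  69.  16.  10.  13.  12.  14.  12.  13.  12.  13.  12.  14.  15.  14.  -4.  -3.  -2.  -6.]
 [ -5.  -1.  15.  14.  13.  13.  65.  67.  69.  69.  62.  68.  68.  13.  16.  11.  12.  15.  14.  11.  12.   9.  13.  14.  12.  11.  -4.  -2.   0.  -2.]
 [  0.  -7.  10.  nan  14.  16.  67.  66.  64.  63.  68.  67.  65.  15.  13.  14.  13.  15.  14.  14.  11.  15.  15.  11.  12.  14.  -3.  -5.  -1.  -2.]
 [ -2.  -3.  13.   9.  13.  11.  65.  71.  67.  67.  65.  68.  67.   8.  10.  59.  59.  61.  57.  58.  61.  59.  58.  60.  60.  58.  58.  6
[... 1383 characters left out ...]
.  -5.]
 [ -1.   1.  -3.  -5.  -3.  -4.   1.  -2.  -6.  -4.  -3.  -2.  -4.  -4.  -2.  -1.  -3.  -4.  -0.  -3.  -2.  -4.   1.  -0.  -2.   1.  -4.  -3.  -2.  -3.]
 [ -2.  -2.  -4.  -2.  -5.  -2.  -8.  -2.  -4.  -3.  -2.  -4.  -2.  -3.  -0.  -2.  -2.  -7.  -1.  -1.  -2.  -3.  -1.  -2.   2.  -2.  -1.  -2.  -3.  -2.]]
rim centre [ 0.5559346 -0.1388389] r 0.06262674474063255
handle px 276 328 174 181 268
[ 0.56590584 -0.1376297   0.16605121] [ 0.55855101 -0.19750867  0.14610056] [ 0.57421389 -0.0807749   0.17396195]
dir deg -87.25399631185557
pin 301.8611111111111 230.38888888888889 36 [ 0.45175084 -0.14256617  0.11211978] [ 0.44576918 -0.14984282  0.09778246] [ 0.45731233 -0.1367012   0.11692725]
```

```bash
cat >> h.py <<'E'
def row(p,yaw):
    "tool-down target with tool-x at world yaw deg -> row numbers"
    T=tool(); y=np.radians(yaw); c,s=np.cos(y),np.sin(y)
    Rt=np.array([[c,s,0],[s,-c,0],[0,0,-1.]])
    w=np.degrees(R.from_matrix(T[:3,:3].T@Rt).as_rotvec()); d=T[:3,:3].T@(np.array(p)-T[:3,3])
    return w.round(2),d.round(4)
def st():
    s=ctrl.observe();T=tool(s)
    print("t",round(s["clock"],2),"p",s["tool_pos"].round(4),"yaw",np.degrees(np.arctan2(T[1,0],T[0,0])).round(2),"z",T[:3,2].round(4),"F",s["contact_force"].round(2),"g",round(s["gripper_width"],3),"j",s["joints"].round(2))
E
python3 - <<'E'
from h import *
st(); print(row([.47,-.17,.27],-87.5))
E
```

```text
t 0.15 p [ 0.2437 -0.5204  0.2306] yaw -64.91 z [-4.0e-04  1.3e-03 -1.0e+00] F [-0.23 -0.54 -0.31] g 1.0 j [-1.25  0.28  1.51  0.    1.36 -0.12]
(array([1.000e-02, 8.000e-02, 2.259e+01]), array([-0.2214, -0.3536, -0.039 ]))
```

Emit:
jog_arm(increments=[0, 0, 22.6, -0.221, -0.354, -0.039, 0, 0, 0, 22.6, -0.221, -0.354, -0.039, 0, 0, 0, 22.6, -0.221, -0.354, -0.039, 0, 0, 0, 22.6, -0.221, -0.354, -0.039, 0, 0, 0, 22.6, -0.221, -0.354, -0.039, 0, 0, 0, 22.6, -0.221, -0.354, -0.039, 0, 0, 0, 22.6, -0.221, -0.354, -0.039, 0, 0, 0, 22.6, -0.221, -0.354, -0.039, 0, 0, 0, 22.6, -0.221, -0.354, -0.039, 0, 0, 0, 22.6, -0.221, -0.354, -0.039, 0, 0, 0, 22.6, -0.221, -0.354, -0.039, 0, 0, 0, 22.6, -0.221, -0.354, -0.039, 0])

```text
clock: 1.65
tool_pos: [0.4702, -0.171, 0.27]
orientation: [-0.0, 0.722, -0.692, -0.001]
contact_force: [0.1, 0.3, -0.3]
gripper_width: 0.999
```

Run:
```python
from h import *
st(); c=shot("wrist","w1");
```

```text
t 1.65 p [ 0.4702 -0.171   0.27  ] yaw -87.6 z [-6.0e-04  1.3e-03 -1.0e+00] F [ 0.12  0.28 -0.34] g 0.999 j [-0.49  0.14  1.59  0.    1.41  1.04]
```

View pics/w1.png

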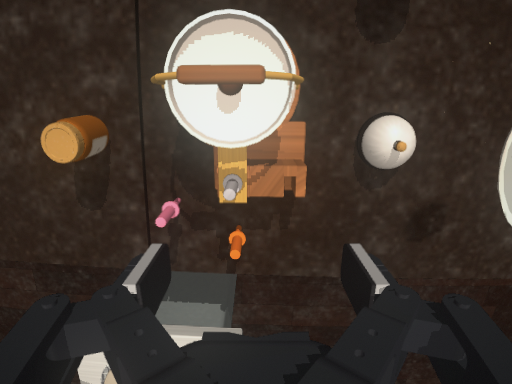

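The wrist view shows the steel pin at (232,187), its top at (230,193), the notch at (290,184), the handle at (220,74), the dish rim circle around (231,79), and the bell at (388,142). Now I'll measure using masks at the known heights.

Run:
```python
from h import *
c=load("w1"); P=cloud(c); im=c["image"].astype(int); z=P[...,2]
print("counter z",np.nanmedian(z[260:290,180:230]),np.nanmedian(z[200:240,60:130]))
def reg(m,u0,v0,u1,v1):
    k=np.zeros_like(m);k[v0:v1,u0:u1]=1;return m&k
def circ(q):
    A=np.c_[2*q[:,:2],np.ones(len(q))]; s=np.linalg.lstsq(A,(q[:,:2]**2).sum(1),rcond=None)[0]
    return s[:2].round(4),np.sqrt(s[2]+s[0]**2+s[1]**2).round(4)
# rim
m=reg(im.min(2)>150,155,5,310,150).astype(np.uint8)
cs,_=cv2.findContours(m,cv2.RETR_EXTERNAL,cv2.CHAIN_APPROX_NONE);h=cv2.convexHull(max(cs,key=cv2.contourArea)).reshape(-1,2)
print("rim",circ(plane(c,h,.086)))
# pin top by depth
m=reg((z>.108)&(z<.125),210,160,250,205);v,u=np.nonzero(m);print("pintop depth",len(u),u.mean(),v.mean(),P[m].mean(0).round(4),P[m].min(0).round(4),P[m].max(0).round(4))
print("pintop ray",plane(c,[[u.mean(),v.mean()]],.116))
# block top
m=reg((z>.053)&(z<.0645),205,110,315,205)
v,u=np.nonzero(m); print("block top z",np.median(P[m][:,2]))
mk=m.astype(np.uint8)*255
# tab
hsv=cv2.cvtColor(c["image"],cv2.COLOR_RGB2HSV)
# handle
m=reg((z>.158)&(z<.185),170,55,275,95)
v,u=np.nonzero(m);X=P[m];d=np.linalg.svd(X[:,:2]-X[:,:2].mean(0))[2][0];print("handle",X.mean(0).round(4),X.min(0).round(4),X.max(0).round(4),np.degrees(np.arctan2(d[1],d[0])))
o=c["image"][...,::-1].copy()
crop(c,195,100,325,215,"c3",5)
# bell jar
for n,b in [("bell",(355,105,425,180)),("jar",(35,105,115,170))]:
    m=reg(z>.03,*b); X=P[m]; print(n,X.mean(0).round(3),X.max(0).round(3))
```

```text
counter z -0.20178063140044544 -0.0003839900540449914
rim (array([ 0.5623, -0.1394]), np.float64(0.0667))
pintop depth 151 229.32450331125827 192.7086092715232 [ 0.4536 -0.1448  0.1163] [ 0.4466 -0.1514  0.1082] [ 0.4595 -0.138   0.1196]
pintop ray [[ 0.45352775 -0.14472172  0.116     ]]
block top z 0.06147433688231024
handle [ 0.5663 -0.141   0.1711] [ 0.5586 -0.1828  0.1587] [ 0.5747 -0.0974  0.1755] -87.7099045641457
bell [ 0.505 -0.345  0.041] [ 0.536 -0.317  0.06 ]
jar [0.497 0.053 0.066] [0.523 0.086 0.079]
```

View pics/c3.png

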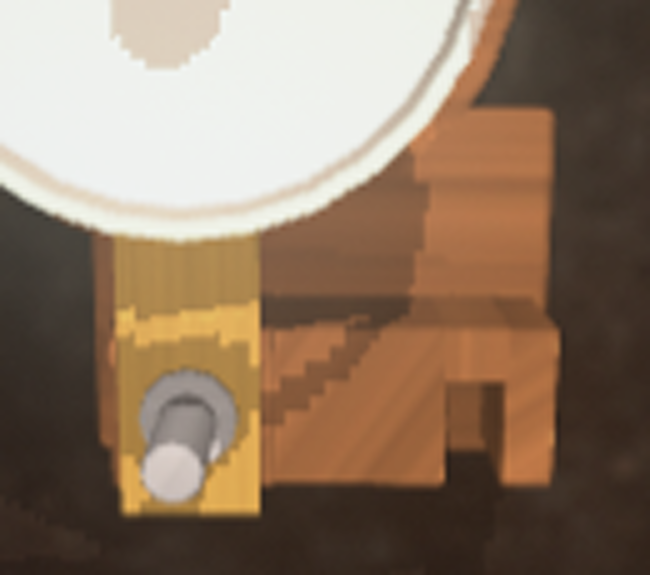

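Run:
```python
from h import *
c=load("w1")
f=lambda L,z:plane(c,[[195+(a+.5)/5-.5,100+(b+.5)/5-.5] for a,b in L],z).round(4)
print("pin top",f([(172,471)],.116)); print("collar top",f([(189,417)],.072))
print("notch: closed-end corners, bottom corners",f([(447,381),(503,381),(447,484),(503,484)],.06))
print("block corners right top/bot, left bot",f([(558,325),(553,484),(265,484)],.06))
print("tab end corners, near rim corners",f([(122,515),(261,515),(114,240),(259,240)],.068))
print("tab outer",f([(191,515)],.068))
```

```text
pin top [[ 0.4523 -0.1444  0.116 ]]
collar top [[ 0.4524 -0.1447  0.072 ]]
notch: closed-end corners, bottom corners [[ 0.461  -0.2072  0.06  ]
 [ 0.4616 -0.221   0.06  ]
 [ 0.4344 -0.2091  0.06  ]
 [ 0.435  -0.2232  0.06  ]]
block corners right top/bot, left bot [[ 0.4762 -0.2334  0.06  ]
 [ 0.4356 -0.2358  0.06  ]
 [ 0.4325 -0.1633  0.06  ]]
tab end corners, near rim corners [[ 0.4255 -0.1283  0.068 ]
 [ 0.427  -0.1627  0.068 ]
 [ 0.4936 -0.1259  0.068 ]
 [ 0.495  -0.1599  0.068 ]]
tab outer [[ 0.4262 -0.1454  0.068 ]]
```

Run:
```python
from h import *
st(); print(row([.4524,-.1446,.135],-87.5),row([.4524,-.1446,.0815],-87.5))
```

```text
t 1.7 p [ 0.4703 -0.1708  0.27  ] yaw -87.59 z [-5.0e-04  1.3e-03 -1.0e+00] F [-0.54 -0.4  -0.39] g 1.001 j [-0.49  0.14  1.59  0.    1.41  1.04]
(array([ 0.03,  0.08, -0.09]), array([-0.0268,  0.0167,  0.135 ])) (array([ 0.03,  0.08, -0.09]), array([-0.0267,  0.0167,  0.1885]))
```

Emit:
jog_arm(increments=[0, 0, 0, -0.0267, 0.0168, 0.05, 0.3, 0, 0, 0, -0.0267, 0.0168, 0.1, 0.3, 0, 0, 0, -0.0267, 0.0168, 0.135, 0.3, 0, 0, 0, -0.0267, 0.0168, 0.135, 0.3, 0, 0, 0, -0.0267, 0.0168, 0.145, 0.3, 0, 0, 0, -0.0267, 0.0168, 0.155, 0.3, 0, 0, 0, -0.0267, 0.0168, 0.165, 0.3, 0, 0, 0, -0.0267, 0.0168, 0.175, 0.3, 0, 0, 0, -0.0267, 0.0168, 0.183, 0.3, 0, 0, 0, -0.0267, 0.0168, 0.1885, 0.3, 0, 0, 0, -0.0267, 0.0168, 0.1885, 0.3])

```text
clock: 3.08
tool_pos: [0.4521, -0.1445, 0.0811]
orientation: [-0.0, 0.722, -0.692, -0.001]
contact_force: [-0.4, 0.9, 0.6]
gripper_width: 0.697
```

Run:
```python
from h import *
st(); c=shot("wrist","w2"); s=shot("scene","s2"); crop(s,220,110,400,260,"c4",4)
```

```text
t 3.08 p [ 0.4521 -0.1445  0.0811] yaw -87.58 z [-0.0013  0.0017 -1.    ] F [-0.39  0.89  0.63] g 0.697 j [-0.46  0.27  1.94  0.    0.94  1.07]
```

View pics/w2.png

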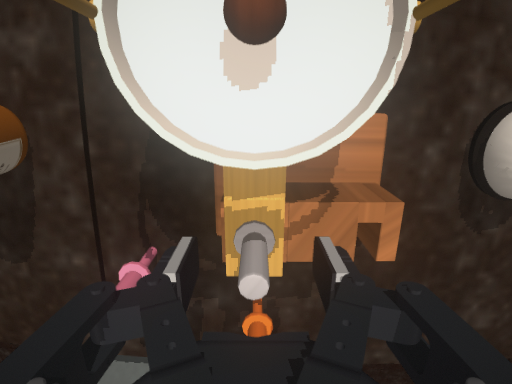

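View pics/c4.png

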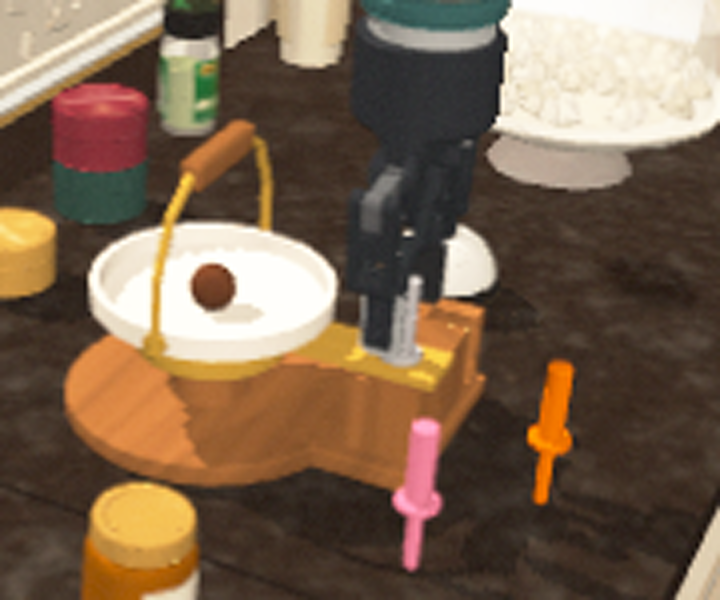

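The pin is centred between the pads: its top is at (254,287) and the finger midline is at about 255. Next I'll close on it and re-measure the notch from this nearer view.

Run:
```python
from h import *
c=load("w2"); crop(c,205,180,415,300,"c5",3.8)
```

```text
(no output)
```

View pics/c5.png

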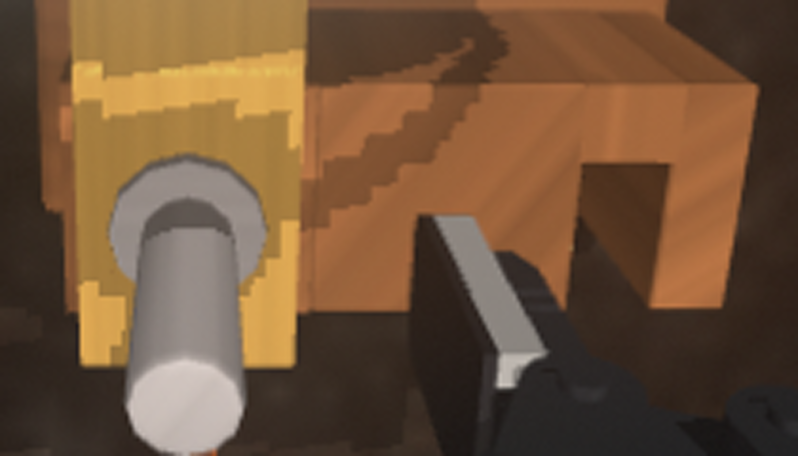

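Emit:
jog_arm(increments=[0, 0, 0, 0, 0, 0, 1, 0, 0, 0, 0, 0, 0, 1, 0, 0, 0, 0, 0, 0, 1, 0, 0, 0, 0, 0, 0, 1, 0, 0, 0, 0, 0, 0, 1, 0, 0, 0, 0, 0, 0, 1, 0, 0, 0, 0, 0, 0, 1, 0, 0, 0, 0, 0, 0, 1])

```text
clock: 4.18
tool_pos: [0.4525, -0.1447, 0.0816]
orientation: [-0.0, 0.722, -0.692, -0.0]
contact_force: [-0.2, 0.4, -0.2]
gripper_width: 0.141
```

Run:
```python
from h import *
c=load("w2")
f=lambda L,z:plane(c,[[205+(a+.5)/3.8-.5,180+(b+.5)/3.8-.5] for a,b in L],z).round(4)
print("notch closed L,R; front R",f([(582,163),(669,163),(651,308)],.06))
print("block right back/front, left front",f([(757,85),(724,308),(312,312)],.06))
print("back edge L",f([(310,83)],.06))
print("tab end L R",f([(80,366),(297,366)],.068),f([(72,10),(308,10)],.068))
print("pin top",f([(185,408)],.116),"collar",f([(189,228)],.072))
st()
print("lift",row([.4525,-.1447,.1316],-87.5),"over",row([.4555,-.2147,.1316],-87.5),"down",row([.4555,-.2147,.0735],-87.5))
```

```text
notch closed L,R; front R [[ 0.4604 -0.2072  0.06  ]
 [ 0.4609 -0.2216  0.06  ]
 [ 0.4346 -0.2231  0.06  ]]
block right back/front, left front [[ 0.4747 -0.2337  0.06  ]
 [ 0.4349 -0.2359  0.06  ]
 [ 0.432  -0.1658  0.06  ]]
back edge L [[ 0.4721 -0.1625  0.06  ]]
tab end L R [[ 0.4251 -0.1281  0.068 ]
 [ 0.4266 -0.163   0.068 ]] [[ 0.4844 -0.1262  0.068 ]
 [ 0.4859 -0.1604  0.068 ]]
pin top [[ 0.4511 -0.1443  0.116 ]] collar [[ 0.4523 -0.1445  0.072 ]]
t 4.17 p [ 0.4525 -0.1447  0.0816] yaw -87.59 z [-1.0e-04  1.2e-03 -1.0e+00] F [-0.22  0.39 -0.23] g 0.141 j [-0.46  0.27  1.94  0.    0.94  1.07]
lift (array([ 0.01,  0.07, -0.09]), array([-0.  ,  0.  , -0.05])) over (array([ 0.01,  0.07, -0.09]), array([ 0.07  , -0.    , -0.0501])) down (array([ 0.01,  0.07, -0.09]), array([ 0.0701, -0.    ,  0.008 ]))
```

Emit:
jog_arm(increments=[0, 0, 0, 0, 0, -0.003, 1, 0, 0, 0, 0, 0, -0.008, 1, 0, 0, 0, 0, 0, -0.013, 1, 0, 0, 0, 0, 0, -0.018, 1, 0, 0, 0, 0, 0, -0.023, 1, 0, 0, 0, 0, 0, -0.028, 1, 0, 0, 0, 0, 0, -0.033, 1, 0, 0, 0, 0, 0, -0.038, 1, 0, 0, 0, 0, 0, -0.043, 1, 0, 0, 0, 0, 0, -0.048, 1, 0, 0, 0, 0, 0, -0.052, 1, 0, 0, 0, 0, 0, -0.052, 1])

```text
clock: 5.68
tool_pos: [0.4528, -0.1449, 0.134]
orientation: [-0.0, 0.722, -0.692, -0.0]
contact_force: [-0.2, 0.2, 0.0]
gripper_width: 0.145
```

Run:
```python
from h import *
st(); s=shot("scene","s3"); crop(s,220,110,400,260,"c6",4); shot("wrist","w3")
print(row([.454,-.2148,.1336],-87.5),"down",row([.454,-.2148,.0735],-87.5))
```

```text
t 5.67 p [ 0.4528 -0.1449  0.134 ] yaw -87.59 z [ 5.e-04  8.e-04 -1.e+00] F [-0.21  0.23  0.03] g 0.145 j [-0.46  0.21  1.86  0.    1.07  1.07]
(array([ 0.02,  0.07, -0.09]), array([ 0.0701,  0.0014, -0.0001])) down (array([ 0.02,  0.07, -0.09]), array([0.0702, 0.0014, 0.06  ]))
```

View pics/c6.png

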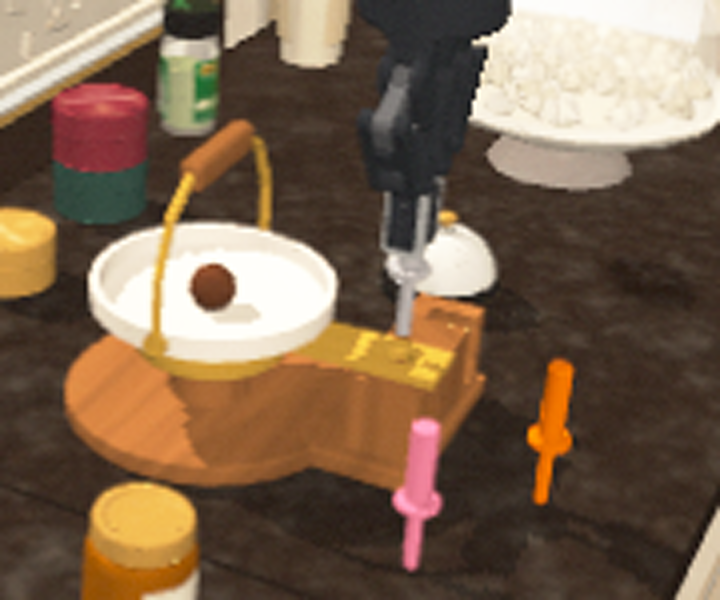

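View pics/w3.png

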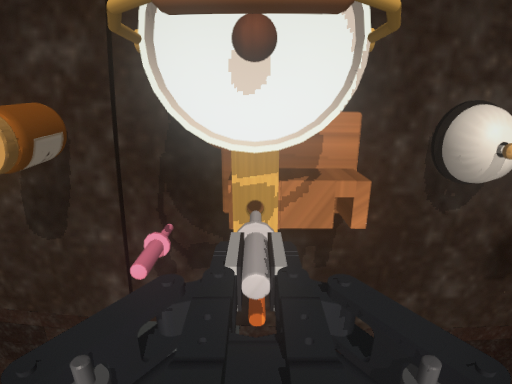

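Run:
```python
from h import *
c=load("w3"); crop(c,215,190,300,310,"c7",5); s=load("s3")
T=[.4525,-.1447]
# predicted projections for upright pin at TCP xy
def proj(c,p):
    Mi=np.linalg.inv(c["M"]); r=cv2.Rodrigues(Mi[:3,:3])[0]
    return cv2.projectPoints(np.array(p,float).reshape(-1,1,3),r,Mi[:3,3],c["K"],c["dist"])[0].reshape(-1,2)
L=[[.4525,-.1447,z] for z in (.082,.120,.124,.168)]
print(proj(c,L).round(1).tolist()); q=proj(s,L); print(q.round(1).tolist(), ((q-[220,110])*4).round(0).tolist())
```

```text
[[254.3, 213.6], [254.1, 236.7], [254.1, 239.7], [253.6, 284.3]]
[[320.6, 193.2], [322.2, 177.7], [322.4, 176.1], [324.3, 157.3]] [[403.0, 333.0], [409.0, 271.0], [410.0, 264.0], [417.0, 189.0]]
```

View pics/c7.png

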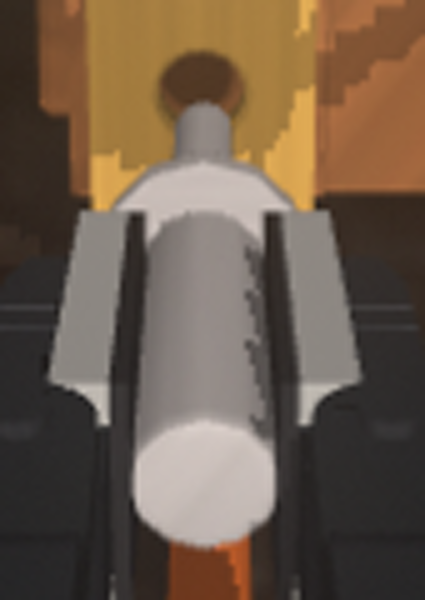

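Emit:
jog_arm(increments=[0, 0, 0, 0.008, 0.0002, 0, 1, 0, 0, 0, 0.02, 0.0005, 0, 1, 0, 0, 0, 0.035, 0.001, 0, 1, 0, 0, 0, 0.05, 0.0014, 0, 1, 0, 0, 0, 0.062, 0.0014, 0, 1, 0, 0, 0, 0.07, 0.0014, 0, 1, 0, 0, 0, 0.07, 0.0014, 0.005, 1, 0, 0, 0, 0.07, 0.0014, 0.013, 1, 0, 0, 0, 0.07, 0.0014, 0.016, 1, 0, 0, 0, 0.07, 0.0014, 0.016, 1])

```text
clock: 7.02
tool_pos: [0.4537, -0.2141, 0.1171]
orientation: [-0.0, 0.722, -0.692, -0.001]
contact_force: [-0.2, -0.3, 0.1]
gripper_width: 0.148
```

Run:
```python
from h import *
st(); s=shot("scene","s4"); crop(s,270,110,380,230,"c8",5); c=shot("wrist","w4"); crop(c,200,150,320,300,"c9",4)
print("down",row([.454,-.2148,.0735],-87.5))
```

```text
t 7.03 p [ 0.4537 -0.2141  0.1171] yaw -87.55 z [-0.0011  0.0018 -1.    ] F [-0.17 -0.31  0.1 ] g 0.148 j [-0.58  0.26  1.83  0.    1.05  0.95]
down (array([ 0.01,  0.07, -0.06]), array([0.0004, 0.0001, 0.044 ]))
```

View pics/c8.png

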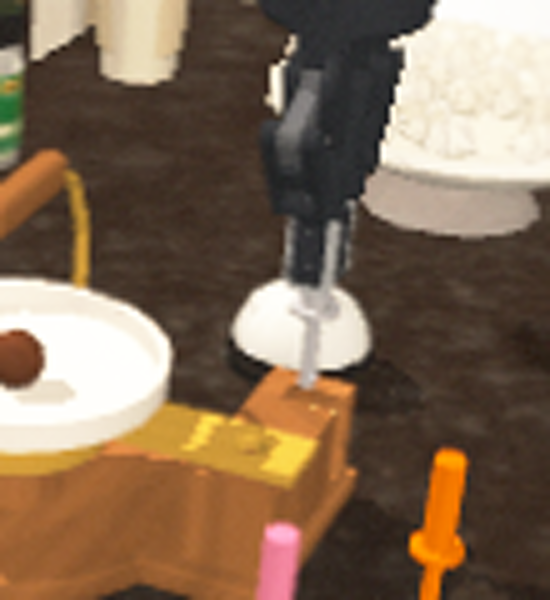

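View pics/c9.png

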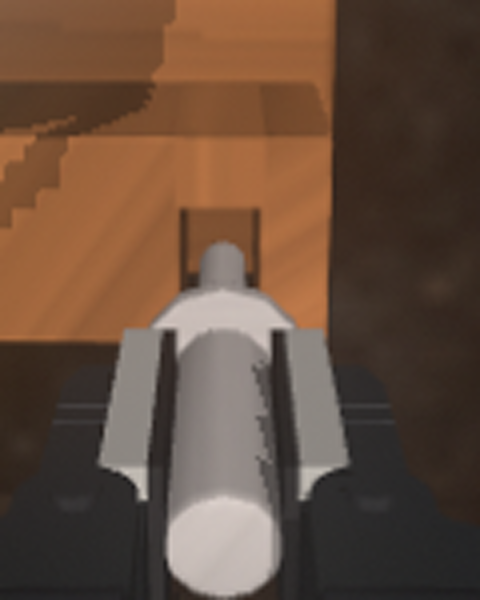

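The shank foot at crop (223,252) sits centred in the notch, whose walls are at 180 and 260 and closed end at v=208. Now I'll lower it.

Emit:
jog_arm(increments=[0, 0, 0, 0.0003, 0, 0.004, 1, 0, 0, 0, 0.0003, 0, 0.01, 1, 0, 0, 0, 0.0003, 0, 0.016, 1, 0, 0, 0, 0.0003, 0, 0.022, 1, 0, 0, 0, 0.0003, 0, 0.028, 1, 0, 0, 0, 0.0003, 0, 0.034, 1, 0, 0, 0, 0.0003, 0, 0.038, 1, 0, 0, 0, 0.0003, 0, 0.041, 1, 0, 0, 0, 0.0003, 0, 0.0425, 1, 0, 0, 0, 0.0003, 0, 0.0425, 1])

```text
clock: 8.38
tool_pos: [0.4541, -0.2147, 0.075]
orientation: [-0.0, 0.722, -0.692, -0.0]
contact_force: [0.5, -0.5, 0.1]
gripper_width: 0.141
```

Run:
```python
from h import *
st(); s=shot("scene","s5"); crop(s,270,110,380,230,"c10",5); c=shot("wrist","w5"); crop(c,200,150,320,300,"c11",4)
```

```text
t 8.38 p [ 0.4541 -0.2147  0.075 ] yaw -87.56 z [-1.0e-04  1.2e-03 -1.0e+00] F [ 0.47 -0.51  0.05] g 0.141 j [-0.58  0.31  1.89  0.    0.94  0.95]
```

View pics/c10.png

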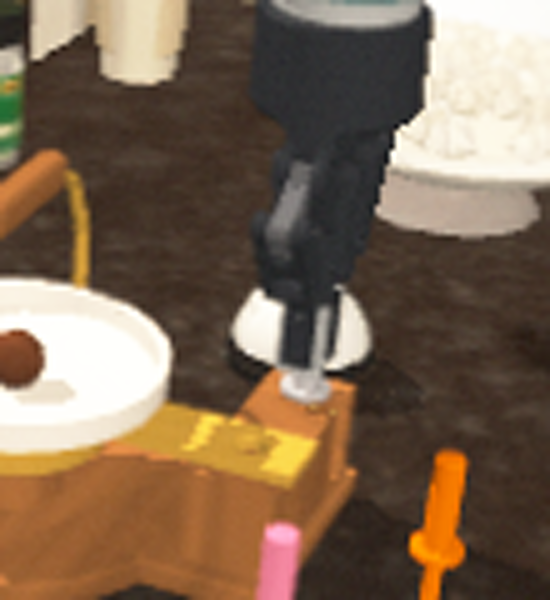

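View pics/c11.png

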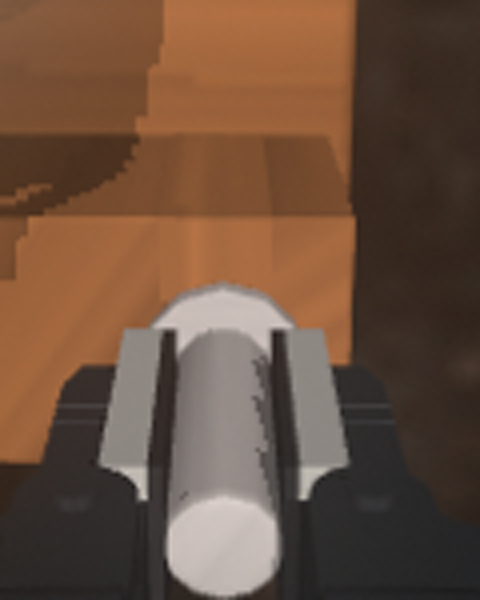

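Emit:
jog_arm(increments=[0, 0, 0, 0, 0, 0.0007, 1, 0, 0, 0, 0, 0, 0.0013, 1, 0, 0, 0, 0, 0, 0.0018, 1, 0, 0, 0, 0, 0, 0.0018, 1])

```text
clock: 8.98
tool_pos: [0.4544, -0.2149, 0.0742]
orientation: [-0.0, 0.722, -0.692, 0.0]
contact_force: [-1.5, 0.5, 5.8]
gripper_width: 0.146
```

Contact force is 5.8 N, so the collar is on the block. I'll release it, pause and look.

Emit:
jog_arm(increments=[0, 0, 0, 0, 0, 0, 0.8, 0, 0, 0, 0, 0, 0, 0.6, 0, 0, 0, 0, 0, 0, 0.5, 0, 0, 0, 0, 0, 0, 0.5, 0, 0, 0, 0, 0, 0, 0.5])

```text
clock: 9.6
tool_pos: [0.4544, -0.2148, 0.0741]
orientation: [-0.0, 0.722, -0.692, -0.0]
contact_force: [0.6, -0.3, -1.3]
gripper_width: 0.505
```

Run:
```python
from h import *
st(); s=shot("scene","s6"); crop(s,270,110,380,230,"c12",5); c=shot("wrist","w6")
```

```text
t 9.6 p [ 0.4544 -0.2148  0.0741] yaw -87.56 z [ 6.e-04  7.e-04 -1.e+00] F [ 0.59 -0.33 -1.29] g 0.505 j [-0.58  0.31  1.89  0.    0.94  0.95]
```

View pics/c12.png

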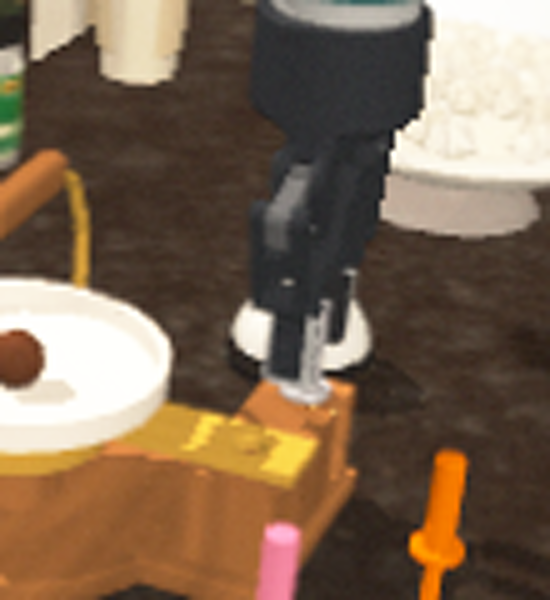

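View pics/w6.png

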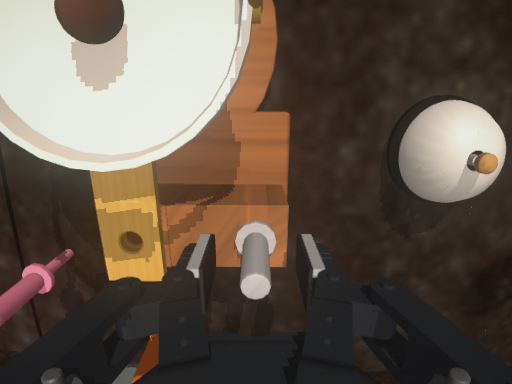

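The pin stands free in the notch, its collar at wrist (255,241) flat on the block and clear of both pads. Next I'll go straight up, then turn above the handle.

Run:
```python
from h import *
print(row([.4544,-.2148,.25],-87.5),row([.567,-.140,.26],2.5))
```

```text
(array([-0.03,  0.04, -0.06]), array([-0.0002, -0.0002, -0.1759])) (array([-6.000e-02,  0.000e+00, -9.006e+01]), array([-0.0701, -0.1158, -0.1857]))
```

Emit:
jog_arm(increments=[0, 0, 0, 0, 0, -0.01, 0.5, 0, 0, 0, 0, 0, -0.03, 0.5, 0, 0, 0, 0, 0, -0.06, 0.5, 0, 0, 0, 0, 0, -0.1, 0.5, 0, 0, 0, 0, 0, -0.15, 0.5, 0, 0, -10, -0.01, -0.015, -0.185, 0.3, 0, 0, -20, -0.02, -0.03, -0.185, 0.3, 0, 0, -30, -0.03, -0.05, -0.185, 0.3, 0, 0, -40, -0.04, -0.07, -0.185, 0.3, 0, 0, -50, -0.05, -0.09, -0.185, 0.3, 0, 0, -60, -0.06, -0.11, -0.185, 0.3, 0, 0, -70, -0.07, -0.116, -0.185, 0.3, 0, 0, -80, -0.07, -0.116, -0.185, 0.3, 0, 0, -90, -0.07, -0.116, -0.185, 0.3, 0, 0, -90, -0.07, -0.116, -0.185, 0.3, 0, 0, -90, -0.07, -0.116, -0.185, 0.3])

```text
clock: 11.7
tool_pos: [0.5671, -0.1401, 0.2596]
orientation: [-0.0, 1.0, 0.02, 0.0]
contact_force: [-0.1, -0.9, 0.2]
gripper_width: 0.702
```

Run:
```python
from h import *
st(); c=shot("wrist","w7"); t=shot("top","t7")
```

```text
t 11.7 p [ 0.5671 -0.1401  0.2596] yaw 2.3 z [ 9.e-04  6.e-04 -1.e+00] F [-0.13 -0.9   0.22] g 0.702 j [-0.36  0.28  1.44  0.    1.43 -0.4 ]
```

View pics/w7.png

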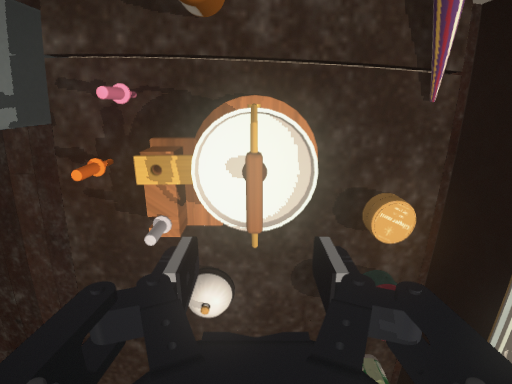

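The handle bar runs from (255,152) to (254,233), the ball is visible beneath it at about (255,172), the empty bore and tab are at (156,170), and the parked pin is at (160,228). Next I'll measure the bar and the tab.

Run:
```python
from h import *
c=load("w7"); P=cloud(c); z=P[...,2]; im=c["image"].astype(int)
# bar edges per row by depth and colour
for v in range(150,236,8):
    uu=[u for u in range(235,275) if z[v,u]>.15]
    if uu: print(v,uu[0],uu[-1],z[v,uu].round(3).max(), end=" | ")
print()
m=np.zeros(z.shape,bool); m[140:245,235:275]=True
m&=(z>.163)&(z<.18)&(im[...,0]>im[...,2]+25)
v,u=np.nonzero(m);uv=np.c_[u,v]
q=plane(c,uv,.171); print(len(u),u.min(),u.max(),v.min(),v.max())
d=np.linalg.svd(q[:,:2]-q[:,:2].mean(0))[2][0]; print("dir",np.degrees(np.arctan2(d[1],d[0])), "mean",q.mean(0), "min",q.min(0),"max",q.max(0), "medz",np.median(z[m]))
print("xyz depth",P[m].mean(0))
# tab edges
hole=plane(c,[[156.5,170]],.068); print("hole",hole)
w=im.min(2)>150; k=np.zeros_like(w);k[100:240,185:325]=1;w=(w&k).astype(np.uint8)
cs,_=cv2.findContours(w,cv2.RETR_EXTERNAL,cv2.CHAIN_APPROX_NONE);h=cv2.convexHull(max(cs,key=cv2.contourArea)).reshape(-1,2)
q=plane(c,h,.086)
A=np.c_[2*q[:,:2],np.ones(len(q))]; s=np.linalg.lstsq(A,(q[:,:2]**2).sum(1),rcond=None)[0]; print("rim",s[:2],np.sqrt(s[2]+s[0]**2+s[1]**2))
crop(c,125,85,330,260,"c13",3.9)
```

```text
150 251 257 0.165 | 158 246 262 0.174 | 166 246 262 0.174 | 174 246 262 0.173 | 182 246 262 0.173 | 190 246 262 0.174 | 198 246 262 0.173 | 206 246 262 0.174 | 214 246 262 0.174 | 222 247 262 0.174 | 230 247 261 0.173 | 
1387 246 262 142 236
dir -87.43568799615228 mean [ 0.56683837 -0.13653938  0.171     ] min [ 0.55924145 -0.17652379  0.171     ] max [ 0.5749435  -0.09590806  0.171     ] medz 0.17212204988206423
xyz depth [ 0.56683172 -0.13632209  0.17160626]
hole [[ 0.45260446 -0.1454397   0.068     ]]
rim [ 0.5593181  -0.14119975] 0.06429254587044131
```

View pics/c13.png

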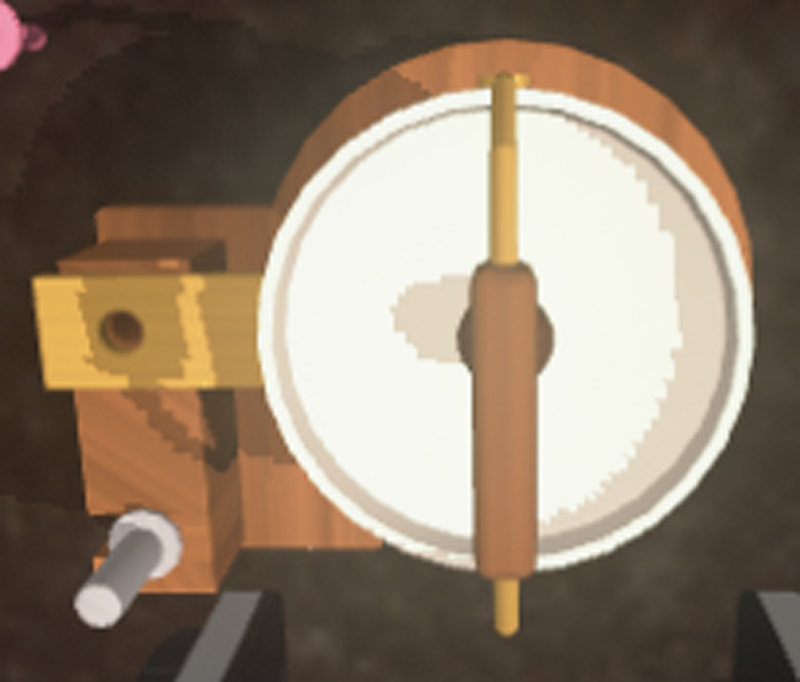

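Run:
```python
from h import *
c=load("w7")
print(plane(c,[[125+(a+.5)/3.9-.5,85+(b+.5)/3.9-.5] for a,b in [(505,264),(505,578),(122,331)]],.171)[:2], plane(c,[[125+122/3.9,85+331/3.9]],.068))
print(row([.567,-.140,.165],2.5),row([.567,-.140,.143],2.5))
```

```text
[[ 0.56559997 -0.10399186  0.171     ]
 [ 0.56832924 -0.17349591  0.171     ]] [[ 0.45235331 -0.14529511  0.068     ]]
(array([-0.03, -0.05, -0.15]), array([-0.0002, -0.0002,  0.0945])) (array([-0.03, -0.05, -0.15]), array([-2.000e-04, -1.000e-04,  1.165e-01]))
```

The bar measures 69.6 mm (given as 70), is centred at (0.567,-0.139), and its yaw is about 2.5°. Descending around it.

Emit:
jog_arm(increments=[0, 0, -0.2, -0.0002, -0.001, 0.015, 0.35, 0, 0, -0.2, -0.0002, -0.001, 0.035, 0.35, 0, 0, -0.2, -0.0002, -0.001, 0.055, 0.35, 0, 0, -0.2, -0.0002, -0.001, 0.07, 0.35, 0, 0, -0.2, -0.0002, -0.001, 0.085, 0.35, 0, 0, -0.2, -0.0002, -0.001, 0.097, 0.35, 0, 0, -0.2, -0.0002, -0.001, 0.107, 0.35, 0, 0, -0.2, -0.0002, -0.001, 0.1165, 0.35, 0, 0, -0.2, -0.0002, -0.001, 0.1165, 0.35, 0, 0, -0.2, -0.0002, -0.001, 0.1165, 0.35])

```text
clock: 13.05
tool_pos: [0.5673, -0.1392, 0.1434]
orientation: [-0.0, 1.0, 0.022, 0.001]
contact_force: [0.5, -0.3, -0.0]
gripper_width: 0.65
```

Run:
```python
from h import *
st(); c=shot("wrist","w8"); s=shot("scene","s8"); crop(s,220,80,400,230,"c14",4)
```

```text
t 13.05 p [ 0.5673 -0.1392  0.1434] yaw 2.55 z [ 1.6e-03  3.0e-04 -1.0e+00] F [ 0.47 -0.29 -0.01] g 0.65 j [-0.36  0.35  1.62  0.    1.17 -0.41]
```

View pics/w8.png

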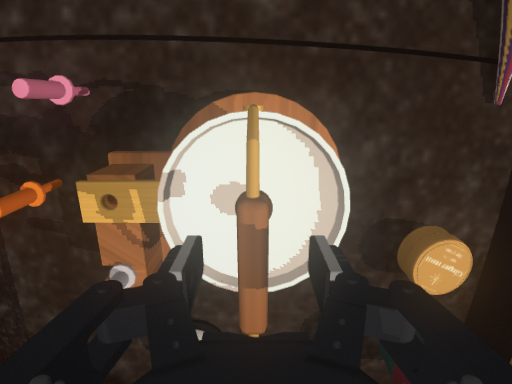

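View pics/c14.png

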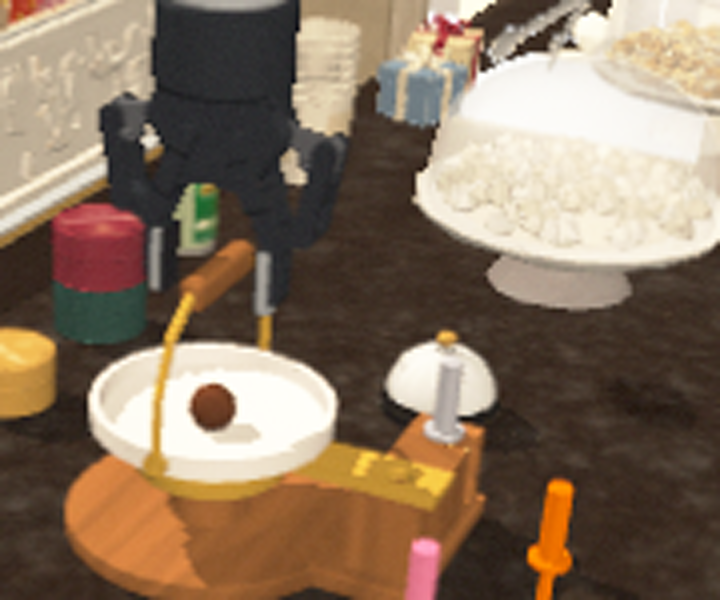

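The bar's centre is at u≈252.5 and the pads' midline is at u≈256, the same midline as in the pin grasp. That is about 1.5 mm, so I'll shift -1.5 mm along tool x and then close gradually.

Emit:
jog_arm(increments=[0, 0, 0, -0.0008, 0, 0, 0.45, 0, 0, 0, -0.0015, 0, 0, 0.55, 0, 0, 0, -0.0015, 0, 0, 0.65, 0, 0, 0, -0.0015, 0, 0, 0.7, 0, 0, 0, -0.0015, 0, 0, 0.74, 0, 0, 0, -0.0015, 0, 0, 0.77, 0, 0, 0, -0.0015, 0, 0, 0.77])

```text
clock: 14.02
tool_pos: [0.5659, -0.1393, 0.1435]
orientation: [-0.0, 1.0, 0.022, 0.001]
contact_force: [-0.4, 0.9, 0.7]
gripper_width: 0.231
```

Run:
```python
from h import *
st(); c=shot("wrist","w9"); crop(c,160,160,350,370,"c15",2.8)
```

```text
t 14.03 p [ 0.5659 -0.1393  0.1435] yaw 2.55 z [ 1.9e-03  2.0e-04 -1.0e+00] F [-0.41  0.9   0.69] g 0.231 j [-0.36  0.35  1.63  0.    1.17 -0.41]
```

View pics/c15.png

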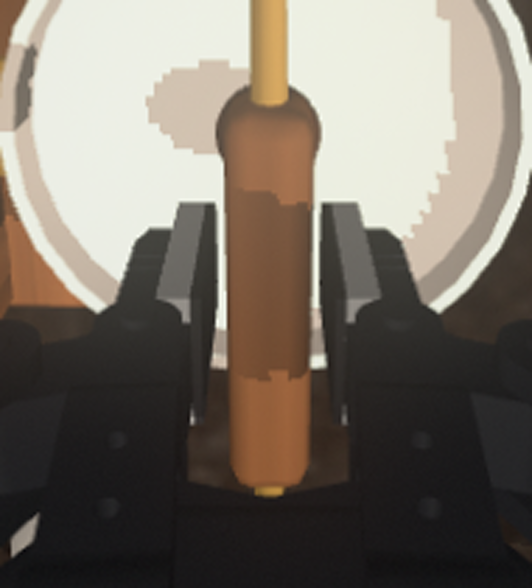

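Emit:
jog_arm(increments=[0, 0, 0, 0.0002, 0, 0, 0.8, 0, 0, 0, 0.0002, 0, 0, 0.82, 0, 0, 0, 0.0002, 0, 0, 0.84, 0, 0, 0, 0.0002, 0, 0, 0.86, 0, 0, 0, 0.0002, 0, 0, 0.9, 0, 0, 0, 0.0002, 0, 0, 1, 0, 0, 0, 0.0002, 0, 0, 1, 0, 0, 0, 0.0002, 0, 0, 1, 0, 0, 0, 0.0002, 0, 0, 1])

```text
clock: 15.2
tool_pos: [0.5661, -0.1393, 0.1437]
orientation: [-0.0, 1.0, 0.022, 0.001]
contact_force: [-0.8, -0.1, 2.6]
gripper_width: 0.152
```

Run:
```python
from h import *
st(); c=shot("wrist","w10"); s=shot("scene","s10"); crop(s,220,80,400,230,"c16",4)
```

```text
t 15.2 p [ 0.5661 -0.1393  0.1437] yaw 2.55 z [ 2.e-03  1.e-04 -1.e+00] F [-0.81 -0.12  2.64] g 0.152 j [-0.36  0.35  1.63  0.    1.17 -0.41]
```

View pics/w10.png

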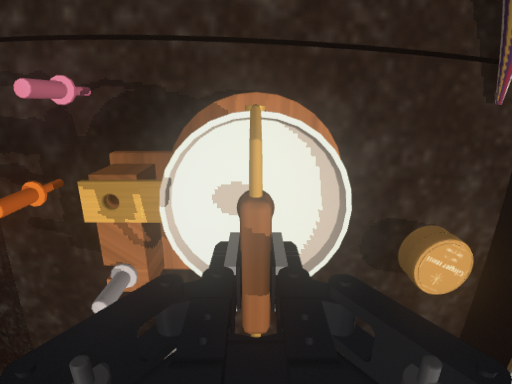

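View pics/c16.png

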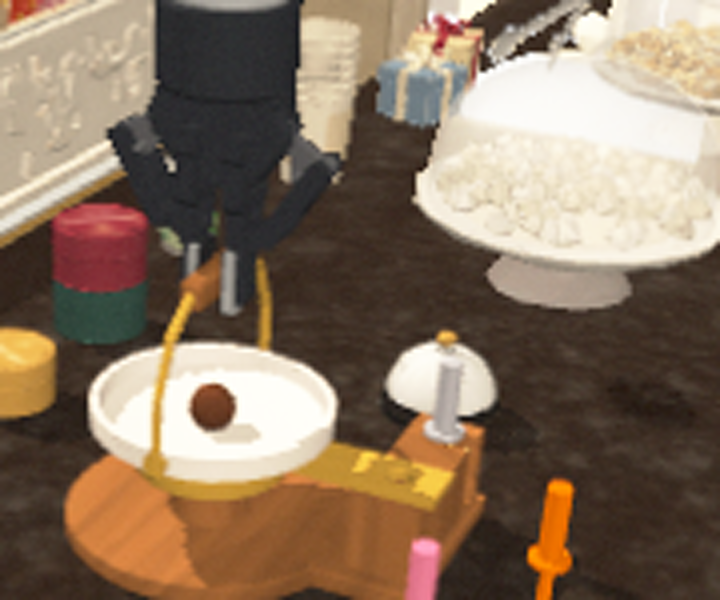

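Emit:
jog_arm(increments=[0, 0, 0, 0, 0, -0.0005, 1, 0, 0, 0, 0, 0, -0.0015, 1, 0, 0, 0, 0, 0, -0.003, 1, 0, 0, 0, 0, 0, -0.005, 1, 0, 0, 0, 0, 0, -0.0075, 1, 0, 0, 0, 0, 0, -0.0105, 1, 0, 0, 0, 0, 0, -0.014, 1, 0, 0, 0, 0, 0, -0.0175, 1, 0, 0, 0, 0, 0, -0.021, 1, 0, 0, 0, 0, 0, -0.0235, 1, 0, 0, 0, 0, 0, -0.025, 1, 0, 0, 0, 0, 0, -0.025, 1])

```text
clock: 16.8
tool_pos: [0.5661, -0.1393, 0.1688]
orientation: [0.0, 1.0, 0.022, 0.001]
contact_force: [0.4, -0.1, -2.5]
gripper_width: 0.152
```

Run:
```python
from h import *
st(); c=shot("wrist","w11"); s=shot("scene","s11"); crop(s,220,80,400,230,"c17",4)
```

```text
t 16.8 p [ 0.5661 -0.1393  0.1688] yaw 2.55 z [ 0.0021  0.     -1.    ] F [ 0.36 -0.08 -2.47] g 0.152 j [-0.36  0.33  1.59  0.    1.22 -0.41]
```

View pics/w11.png

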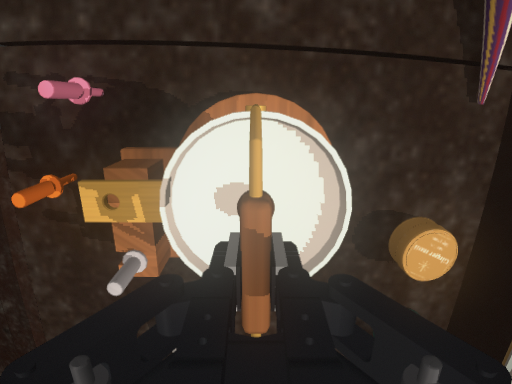

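View pics/c17.png

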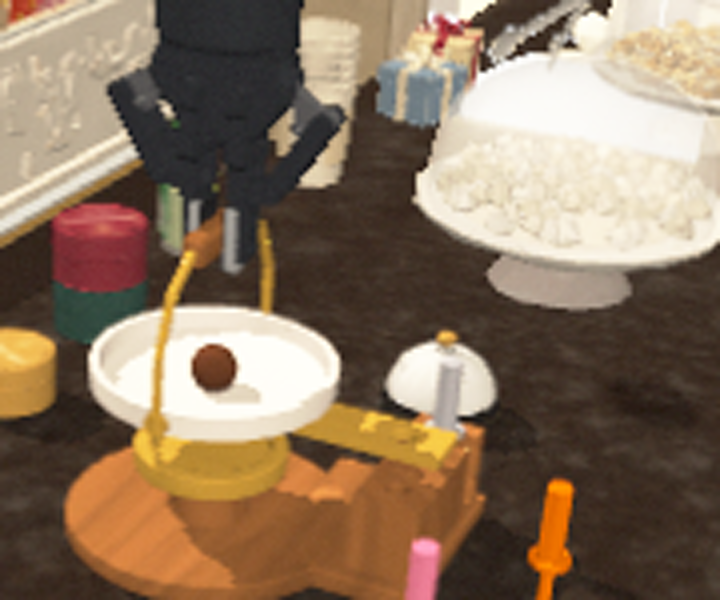

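The dish is level with the ball centred, and the pin stays parked. I'll continue lifting another 65 mm.

Emit:
jog_arm(increments=[0, 0, 0, 0, 0, -0.001, 1, 0, 0, 0, 0, 0, -0.003, 1, 0, 0, 0, 0, 0, -0.006, 1, 0, 0, 0, 0, 0, -0.01, 1, 0, 0, 0, 0, 0, -0.0145, 1, 0, 0, 0, 0, 0, -0.019, 1, 0, 0, 0, 0, 0, -0.0235, 1, 0, 0, 0, 0, 0, -0.028, 1, 0, 0, 0, 0, 0, -0.0325, 1, 0, 0, 0, 0, 0, -0.037, 1, 0, 0, 0, 0, 0, -0.0415, 1, 0, 0, 0, 0, 0, -0.046, 1, 0, 0, 0, 0, 0, -0.0505, 1, 0, 0, 0, 0, 0, -0.055, 1, 0, 0, 0, 0, 0, -0.059, 1, 0, 0, 0, 0, 0, -0.062, 1, 0, 0, 0, 0, 0, -0.064, 1, 0, 0, 0, 0, 0, -0.065, 1, 0, 0, 0, 0, 0, -0.065, 1])

```text
clock: 19.27
tool_pos: [0.5658, -0.1393, 0.2335]
orientation: [-0.0, 1.0, 0.022, 0.001]
contact_force: [-0.1, -0.8, -2.8]
gripper_width: 0.151
```

Run:
```python
from h import *
st(); print(row([.566,-.1395,.2335],92.5)); c=shot("wrist","w12")
```

```text
t 19.27 p [ 0.5658 -0.1393  0.2335] yaw 2.55 z [ 1.6e-03  2.0e-04 -1.0e+00] F [-0.14 -0.76 -2.77] g 0.151 j [-0.36  0.29  1.49  0.    1.37 -0.41]
(array([ 7.000e-02, -8.000e-02, -8.995e+01]), array([0.0002, 0.0002, 0.    ]))
```

View pics/w12.png

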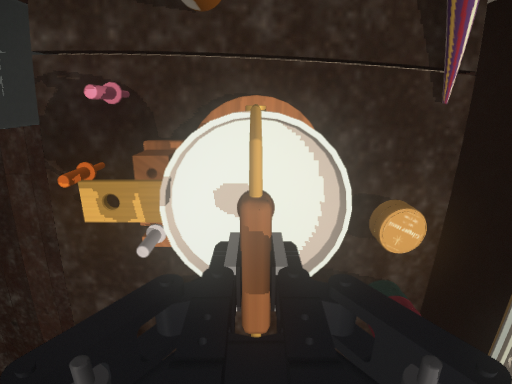

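Emit:
jog_arm(increments=[0, 0, -0.5, 0, 0, 0, 1, 0, 0, -1.5, 0, 0, 0, 1, 0, 0, -3, 0, 0, 0, 1, 0, 0, -5, 0, 0, 0, 1, 0, 0, -7.5, 0, 0, 0, 1, 0, 0, -10.5, 0, 0, 0, 1, 0, 0, -13.5, 0, 0, 0, 1, 0, 0, -16.5, 0, 0, 0, 1, 0, 0, -19.5, 0, 0, 0, 1, 0, 0, -22.5, 0, 0, 0, 1, 0, 0, -25.5, 0, 0, 0, 1, 0, 0, -28.5, 0, 0, 0, 1, 0, 0, -31.5, 0, 0, 0, 1, 0, 0, -34.5, 0, 0, 0, 1, 0, 0, -37.5, 0, 0, 0, 1, 0, 0, -40, 0, 0, 0, 1, 0, 0, -42, 0, 0, 0, 1, 0, 0, -43.5, 0, 0, 0, 1, 0, 0, -44.5, 0, 0, 0, 1, 0, 0, -45, 0, 0, 0, 1])

```text
clock: 21.82
tool_pos: [0.5658, -0.1393, 0.2335]
orientation: [0.0, 0.915, 0.403, 0.001]
contact_force: [0.1, -0.5, -2.8]
gripper_width: 0.15
```

Run:
```python
from h import *
st(); print(row([.566,-.1395,.2335],92.5)); s=shot("scene","s13"); crop(s,220,60,400,210,"c18",4)
```

```text
t 21.82 p [ 0.5658 -0.1393  0.2335] yaw 47.58 z [ 1.6e-03  3.0e-04 -1.0e+00] F [ 0.12 -0.5  -2.77] g 0.15 j [-0.36  0.29  1.49  0.    1.37 -1.19]
(array([  0.08,  -0.05, -44.92]), array([-0.    ,  0.0003, -0.    ]))
```

View pics/c18.png

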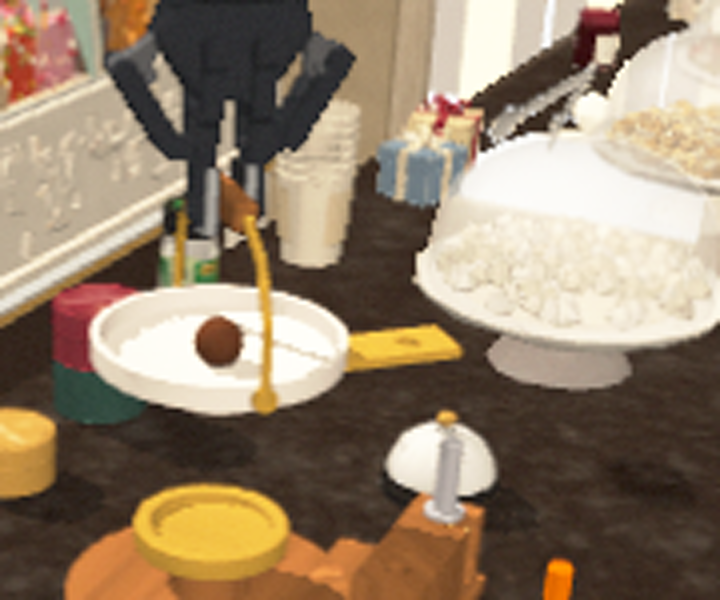

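The dish is half-way round, level, with the ball centred and the pin still standing. Now the second half of the turn.

Emit:
jog_arm(increments=[0, 0, -0.5, 0, 0, 0, 1, 0, 0, -1.5, 0, 0, 0, 1, 0, 0, -3, 0, 0, 0, 1, 0, 0, -5, 0, 0, 0, 1, 0, 0, -7.5, 0, 0, 0, 1, 0, 0, -10.5, 0, 0, 0, 1, 0, 0, -13.5, 0, 0, 0, 1, 0, 0, -16.5, 0, 0, 0, 1, 0, 0, -19.5, 0, 0, 0, 1, 0, 0, -22.5, 0, 0, 0, 1, 0, 0, -25.5, 0, 0, 0, 1, 0, 0, -28.5, 0, 0, 0, 1, 0, 0, -31.5, 0, 0, 0, 1, 0, 0, -34.5, 0, 0, 0, 1, 0, 0, -37.5, 0, 0, 0, 1, 0, 0, -40, 0, 0, 0, 1, 0, 0, -42, 0, 0, 0, 1, 0, 0, -43.5, 0, 0, 0, 1, 0, 0, -44.5, 0, 0, 0, 1, 0, 0, -45, 0, 0, 0, 1])

```text
clock: 24.38
tool_pos: [0.5657, -0.1393, 0.2335]
orientation: [0.0, 0.691, 0.723, 0.001]
contact_force: [-0.6, -0.7, -2.8]
gripper_width: 0.156
```

Emit:
jog_arm(increments=[0, 0, 0, 0, 0, 0, 1, 0, 0, 0, 0, 0, 0, 1, 0, 0, 0, 0, 0, 0, 1, 0, 0, 0, 0, 0, 0, 1])

```text
clock: 24.88
tool_pos: [0.5658, -0.1393, 0.2335]
orientation: [0.0, 0.691, 0.723, 0.001]
contact_force: [0.4, 1.0, -3.7]
gripper_width: 0.151
```

Run:
```python
from h import *
st(); c=shot("wrist","w14"); s=shot("scene","s14"); crop(s,200,60,400,225,"c19",3.6); t=shot("top","t14")
crop(t,230,130,400,260,"c20",4)
P=cloud(c);z=P[...,2]
```

```text
t 24.88 p [ 0.5658 -0.1393  0.2335] yaw 92.62 z [ 1.6e-03  3.0e-04 -1.0e+00] F [ 0.36  1.01 -3.68] g 0.151 j [-0.36  0.29  1.49  0.    1.37 -1.98]
```

View pics/c19.png

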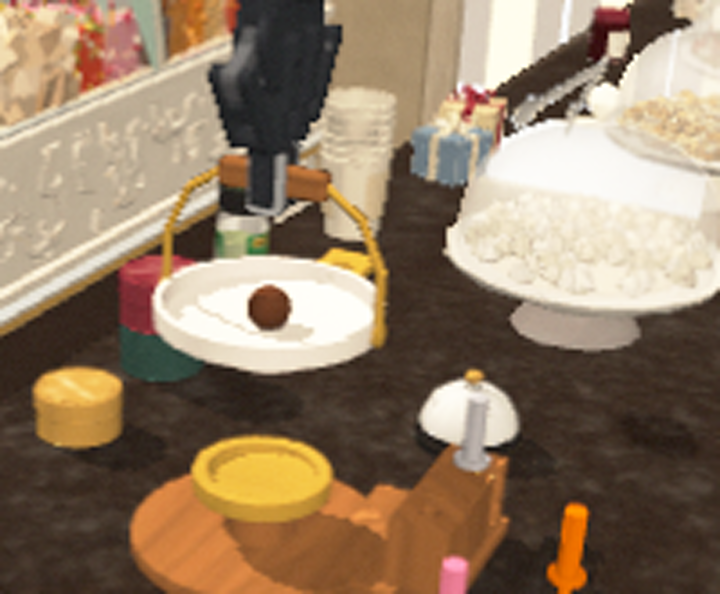

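View pics/w14.png

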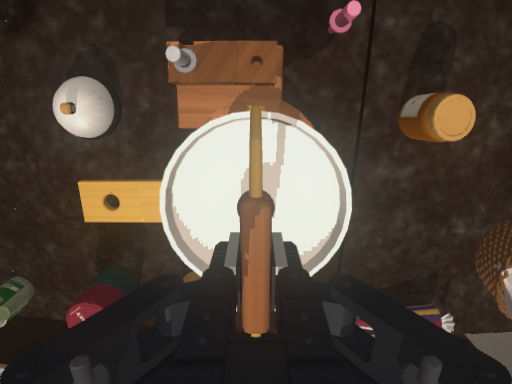

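View pics/c20.png

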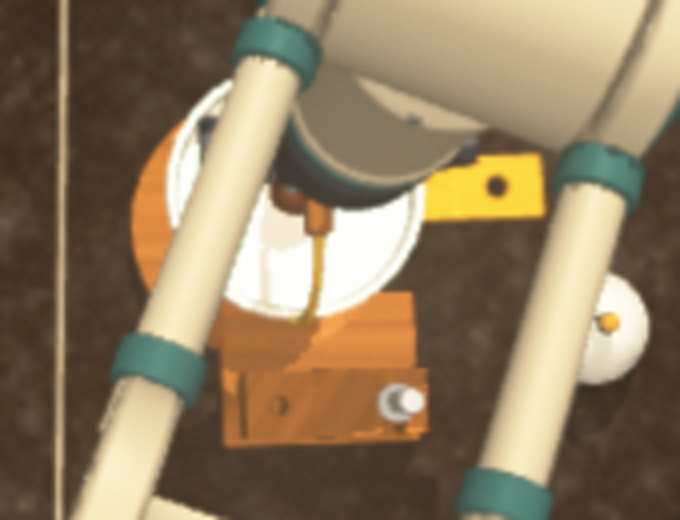

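The tab (wrist 112,202) points to the bell's side, the ball is centred, and the pin stands in the notch. I'll run numeric checks on level, yaw, centring over the cup, pin and bystanders.

Run:
```python
from h import *
s=load("s14"); im=s["image"]; hsv=cv2.cvtColor(im,cv2.COLOR_RGB2HSV)
m=cv2.inRange(hsv,(18,110,60),(35,255,255)); k=np.zeros_like(m); k[178:208,250:295]=255; m&=k
P=cloud(s); m&=((P[...,2]>.045)*255).astype(np.uint8)
cs,_=cv2.findContours(m,cv2.RETR_EXTERNAL,cv2.CHAIN_APPROX_NONE); h=max(cs,key=cv2.contourArea).reshape(-1,2)
x0,x1=h[:,0].min(),h[:,0].max(); top=h[:,1].min()
print("cup px",x0,x1,top,h[:,1].max())
# rim points: upper half of contour on plane .058
hh=h[h[:,1]<np.median(h[:,1])]; q=plane(s,hh,.058)
A=np.c_[2*q[:,:2],np.ones(len(q))]; r=np.linalg.lstsq(A,(q[:,:2]**2).sum(1),rcond=None)[0]; print("cup centre",r[:2].round(4),"r",np.sqrt(r[2]+r[0]**2+r[1]**2).round(4))
c=load("w14"); P=cloud(c)
# tab plane / hole
h=plane(c,[[112,202]],.158); print("tab hole",h, "dir from tcp",np.degrees(np.arctan2(h[0,1]+.1393,h[0,0]-.5658)))
M=np.zeros((384,512),bool); M[184:219,84:156]=1; M&=c["image"][...,0]>150
X=P[M&(P[...,2]>.12)]; A=np.c_[X[:,:2],np.ones(len(X))]; n=np.linalg.lstsq(A,X[:,2],rcond=None)[0]; print("tab z",X[:,2].mean(),"slopes deg",np.degrees(np.arctan(n[:2])))
# rim heights left/right/top in picture
for uv in [(166,200),(345,200),(256-30,118),(256+30,118)]:
    w=P[uv[1]-3:uv[1]+4,uv[0]-4:uv[0]+5].reshape(-1,3); w=w[w[:,2]>.14]; print(uv,w[:,2].max().round(4) if len(w) else None, np.percentile(w[:,2],80).round(4))
print("pin top depth",[P[50:60,168:180][...,2].max()], "pin top xy at .108",plane(c,[[174,54]],.108))
def region(c,b,zl):
    P=cloud(c); w=P[b[1]:b[3],b[0]:b[2]].reshape(-1,3); return w[w[:,2]>zl].mean(0).round(3)
print("bell",region(c,(45,70,125,140),.02),"jar",region(c,(395,90,480,145),.05))
```

```text
cup px 253 291 181 204
cup centre [ 0.5684 -0.1375] r 0.0434
tab hole [[ 0.5724563  -0.25460231  0.158     ]] dir from tcp -86.69603356011012
tab z 0.159641487065861 slopes deg [0.30435165 0.01128074]
(166, 200) 0.1792 0.1776
(345, 200) 0.179 0.1776
(226, 118) 0.1793 0.1781
(286, 118) 0.1786 0.178
pin top depth [np.float64(0.11158834451050303)] pin top xy at .108 [[ 0.45433637 -0.21459358  0.108     ]]
bell [ 0.503 -0.34   0.038] jar [0.494 0.056 0.071]
```

Everything checks out, so I'm handing the job in.

Run:
```python
from h import *
st(); ctrl.job_done(); st()
```

```text
t 25.02 p [ 0.5658 -0.1393  0.2335] yaw 92.63 z [ 1.6e-03  2.0e-04 -1.0e+00] F [ 0.13 -0.29 -4.03] g 0.154 j [-0.36  0.29  1.49  0.    1.37 -1.98]
the job is handed in; nothing more can be done
the job is handed in; nothing more can be done
```

The job is done and was handed in at about 25 s of the 58 s allowed. I drew the steel pin straight up and set it upright in the notch, its collar pressing the block at 5.8 N. I let go of it while the dish still sat on the stand. Then I lifted the dish 90 mm by its handle and turned it a quarter turn, so the tab points to the bell's side.

Last checks:
- **Dish level and still:** the tab slopes about 0.3°, and the rim is equally high on all sides to about 1 mm.
- **Tab direction:** the tab points at about -87° in the world frame, along the stand's -y.
- **Ball:** in the last pictures it lies in the middle of the dish.
- **Pin:** it stands free in the notch, its top at (0.454, -0.215).
- **Bystanders:** the bell and jar measure within about 5 mm of where they were. For the tin I only have the pictures, in which it looks undisturbed.
- **Disagreement:** the dish centre is 2 to 3 mm from the cup centre as seen by the scene camera. Against the stand's position worked out from the notch it is within 1 mm. This is near the calibration error, so I left it.

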